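# Lock a fan ring with the pin spanner

### The arm

A 6-joint arm with a two-finger parallel gripper is mounted at the origin on the work surface. World frame = base frame: x ahead of the robot, y to its left, z up, the work surface at z = 0. Lengths are in m, angles in rad, forces in N, time in s.
With the tool pointing down it reaches from about 0.375 to 0.9 m from the base axis. Payload 3.1 kg.
Tool frame: the origin (TCP) lies midway between the tips of the shut fingers; the grasp point (between the pads) lies 19 mm behind it; z points along the fingers, y is the line along which they close (so a half turn about z gives the same grasp; the last joint's range is limited). The gripper opens to 85 mm and grips with 20 to 120 N. Pads are 22 mm wide; open, the fingers measure 114 mm over their backs; the gripper's body (76 mm by 85 mm) begins 54 mm behind the grasp point. The pads swing forward as they close: fully open they stand 13 mm farther back than shut.
Start: joints at [-1.351, 0.527, 1.433, -0, 1.181, -0.178], TCP at [0.243, -0.576, 0.231] pointing down, gripper open.
Joint ranges: [-3.08, 3.08], [-0.75, 2.2], [0.22, 2.44], [-1.43, 4.57], [0, 2.65], [-2.85, 2.85]. Speed limits (rad/s): [2.79, 2.79, 3.14, 3.14, 3.14, 3.14].

### API

Orientations are given as a unit quaternion [x, y, z, w].
In Python, from station import manip gives the robot as it stands. The module is installed in compiled form; this text tells all that it offers.
- The arm moves only by the tool apply_moves, never from a script. Its arguments are lists of equal length, an entry for each row: "claw": the gripper's target within -1 to 1 (fully open at 1, half-way at 0, shut at -1); "travel": the shift along the tool's x, y, z scaled (see below), a list of three; "turn": the turn, a rotation vector about the tool's x, y, z scaled (see below), a list of three. In form: {"claw": [claw, ...], "travel": [[dx, dy, dz], ...], "turn": [[rx, ry, rz], ...]}. A call has 1 to 5 rows; each row is the pose to reach, as a shift and turn from the pose commanded when the call began, along the tool's axes at that moment, turning the shorter way round; what a row does not reach only later rows make up. The controller multiplies each number of a shift by 800 mm and each number of a turn by 180 degrees. A row lasts 1/12 s, in which the tool goes at most 41.7 mm and 7.16 degrees, less where a joint would pass 70% of its speed; a pose out of reach is approached as far as the arm can. A call with a number of a shift or a turn outside -1 to 1 is refused whole. A call with a gripper value outside its range is refused whole. The fingers move at their own pace and stop on an object; "newtons" is the grip in N (left out, the last holds). Time passes only in rows, so rows that repeat a pose let the fingers close. It gives the time, the measured TCP pose, the force, the opening and the grip force at its end, in the units of the state.
- manip.sense(): the state, without advancing time (a new reading comes with each control period).
- manip.snapshot(name): name is "scene" or "top" or "wrist"; returns a dict with "pixels" (384x512x3 uint8, red, green, blue), "depth" (384x512 float32, m along the optical axis (not along the pixel's ray), 0 where there is no reading), "intrinsics" (3x3 intrinsics, pixels), "k1" (the pictures are not rectified: a ray, as slopes to the right and down, at radius r is drawn at 1 + k1 r^2 times it, then the intrinsics apply), "R" (3x3) and "t" (3): a world point X has camera coordinates R X + t. Camera axes: x right, y down, z forward; pixel columns grow to the right and rows downward; lengths in m; the calibration is good to about 2 mm. A picture is of the moment at which its call begins.
- manip.sign_off(): hands the job in; it is judged then, once.
The state is a dict: "t": time; "q": joint angles; "qd": joint speeds; "tau": joint torques, N m; "tcp_pos": TCP position; "tool_rot": TCP orientation; "force": force on the tool from outside, world axes, zero at the start; "ft_torque": the same for the moment, N m; "finger_gap": opening from 0.0 (shut) to 1.0 (fully open); "gripper_force": force on a finger pad.
Only numpy, scipy, OpenCV 4.12 (cv2) and the standard library are available. Lean on these libraries where they do the work, as an engineer would, in place of code of your own. Each camera call takes 0.05 s, during which the arm holds its last target. There are 200 camera calls.

### The job

Lift the pin spanner out of its wooden holder, set both its pins in the two holes of the yellow locking ring and with it turn that ring clockwise (seen from above) until it is against its stop. Let go and leave the spanner standing fully seated in the yellow ring; leave the other fan's blue ring unturned.

Things in the scene. Friction and masses are not known exactly. Their poses are not given: they have to be found in the camera images.
- pin_spanner: Spanner standing in a fixed wooden block (130 x 50, 45 mm high), pins in two loose 15 mm holes. Dark steel crossbar 112 x 22 x 12 mm along x; orange handle on its middle, 44 mm (x) by 26 mm (y), 12 to 54 mm above the origin; two 8 mm pins 14 mm long point down at x = -45 and +45 mm. Origin: centre of the crossbar's underside, z up. Both ways round alike. 0.2 to 0.3 kg.
- yellow_ring_top (a point): Centre of the yellow ring's top face, on its upright axis, 61 mm above the bench. Ring 130 mm across, 16 mm thick; frame turns with it; two square holes 22 x 22 mm, right through, at x = -45 and +45 mm. It sits on a fixed white fan housing 160 x 160 x 45 mm. Seated, the spanner's crossbar lies flat on this face, its x along the ring's x. Which fan is left or right varies.
- yellow_ring (a joint): Turn of the yellow ring, rad, growing clockwise seen from above. Starts at 0 to 0.25; stop at 0.80, where the red mark on the ring's rim (+x) meets the red mark on the housing. Friction about 0.15 N m, stays where left. The pins have about 0.16 rad of play in the holes before they drive it, so the spanner turns that much more.
- blue_ring_edge (a point): Point on the top face of the blue ring on the other, otherwise like fan: on its red mark, 60 mm from its axis, 61 mm above the bench. The blue ring turns as easily and must stay as it is.
There are look-alikes about, which are no part of the job. Several things have the shape of the pin_spanner; the one meant has the colours described above.

How it is judged:
By the outcome, as a careful person would: the job done as asked, in the order asked, and still so for the second after the job is handed in, with the robot touching nothing.
It also fails if it takes over 38 s, if anything falls off the work surface, if the arm or the gripper's body presses on something with over 40 N, if the wrist force passes 120 N, or if a joint passes its speed limit or range.

## Working session

There is one attempt and no reset: what is moved stays moved. The work goes in short steps, Python scripts to look and compute and a tool call to move; the robot and the scene stay as the last step left them, time stands still between calls to the robot, and variables do not carry over. Pictures are saved under pics/ and viewed, at most 10 in all, crops included, and the job is handed in when it is done.

Besides the shell and the picture viewer there is one more tool, called after ">>>" by a JSON object that holds its "fn" and its "kwargs", one argument or row to a line. apply_moves: Moves the arm, as the interface text tells. Shifts and turns lie within -1 to 1; 1 stands for 800 mm of shift or 180 degrees of turn. Its arguments: {"type":"object","properties":{"claw":{"type":"array","items":{"type":"number"}},"travel":{"type":"array","items":{"type":"array","items":{"type":"number"}}},"turn":{"type":"array","items":{"type":"array","items":{"type":"number"}}},"newtons":{"type":"number"}},"required":["claw","travel","turn"]}

```bash
mkdir -p pics; cat > h.py <<'E'
import numpy as np, cv2
from station import manip
def world(s,u,v,d=None,z=None):
    K=s["intrinsics"];k=s["k1"];R=np.array(s["R"]);t=np.array(s["t"])
    p=np.array([(u-K[0][2])/K[0][0],(v-K[1][2])/K[1][1]]);q=p.copy()
    for _ in range(20): q=p/(1+k*(q@q))
    ray=np.array([q[0],q[1],1.])
    if z is None: 
        return R.T@(ray*d-t)
    o=-R.T@t; w=R.T@ray
    return o+w*(z-o[2])/w[2]
def cloud(s):
    K=np.array(s["intrinsics"]);k=s["k1"];R=np.array(s["R"]);t=np.array(s["t"])
    v,u=np.mgrid[:384,:512]
    p=np.stack([(u-K[0,2])/K[0,0],(v-K[1,2])/K[1,1]],-1);q=p.copy()
    for _ in range(20): q=p/(1+k*(q**2).sum(-1,keepdims=True))
    c=np.concatenate([q,np.ones(q.shape[:2]+(1,))],-1)*s["depth"][...,None]
    return (c-t)@R
E
python3 - <<'E'
from h import *
import pickle
for n in("top","scene"):
    s=manip.snapshot(n);pickle.dump(s,open(n+".pkl","wb"))
    cv2.imwrite(f"pics/{n}0.png",cv2.resize(s["pixels"][:,:,::-1],(800,600)))
    print(n,s["t"],s["k1"])
print(manip.sense())
E
```

```text
top [0.01692995 0.56787464 0.70052937] -0.00885258103896268
scene [-0.44213157 -0.14674188  1.1562061 ] -0.15153485349015747
{'t': 0.1, 'q': array([-1.35050709e+00,  5.28396115e-01,  1.43380030e+00, -1.42061129e-05,
        1.18142329e+00, -1.78500065e-01]), 'qd': array([-0.00102365, -0.00248191, -0.00249236, -0.00070188, -0.00032812,
        0.00183704]), 'tau': array([-6.41978422e-04, -4.43305957e+01, -1.78586018e+01, -3.03326615e-04,
        3.85988955e-03,  3.55275404e-06]), 'tcp_pos': array([ 0.24256508, -0.5752878 ,  0.2304091 ]), 'tool_rot': array([ 9.80185623e-01,  1.98078561e-01, -2.77428704e-05, -1.01316753e-03]), 'force': array([-1.31068547, -0.0136265 ,  0.2388693 ]), 'ft_torque': array([ 0.02269752, -0.01104887, -0.01413426]), 'gripper_force': 0.0, 'finger_gap': 1.0008504409274166}
```

View pics/top0.png

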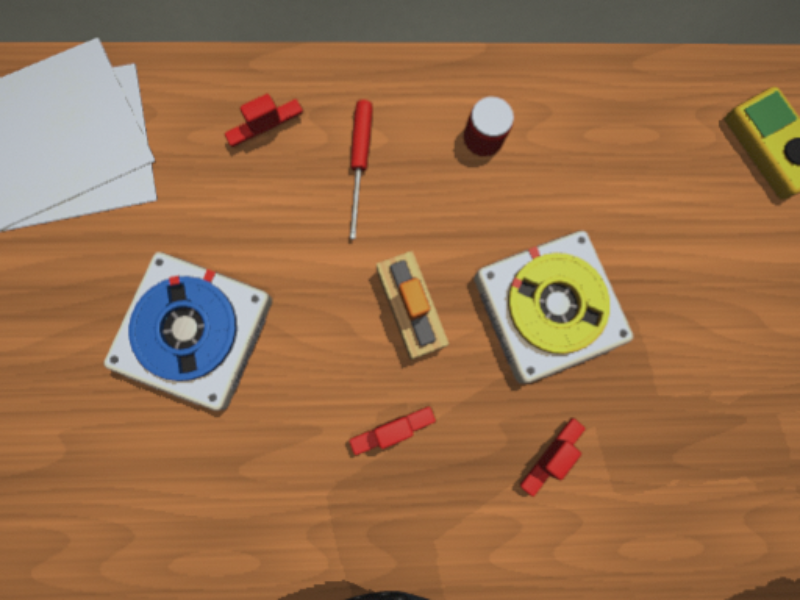

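View pics/scene0.png

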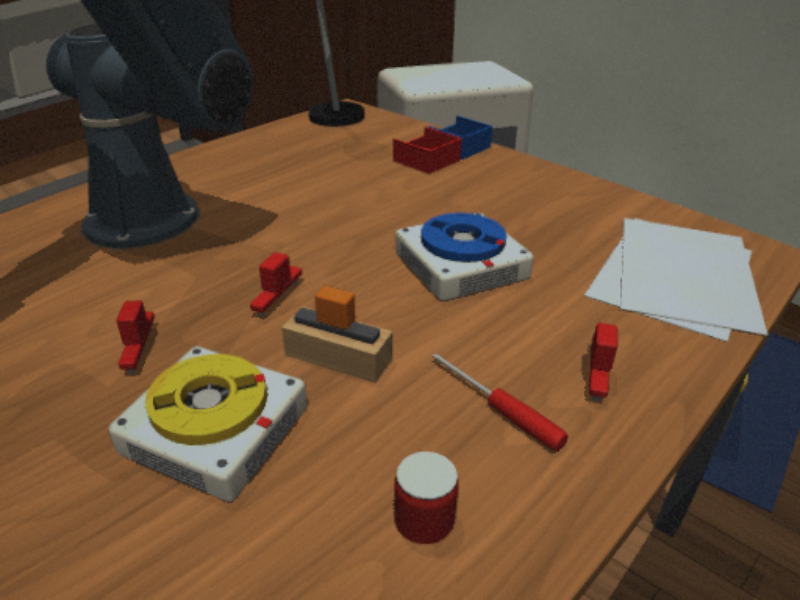

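The top view shows the spanner (orange and dark grey) in its holder at (410,300). The yellow ring is centred at (558,303), with its red mark at (517,284) and the housing mark at (534,252). The blue fan is on the left at (183,328).

```bash
python3 - <<'E'
from h import *
import pickle
s=pickle.load(open("top.pkl","rb"));P=cloud(s);im=s["pixels"];hsv=cv2.cvtColor(im,cv2.COLOR_RGB2HSV)
H,S,V=[hsv[...,i].astype(int) for i in range(3)]
v,u=np.mgrid[:384,:512]
box=lambda a,b,c,d:(u>a*.64)&(u<b*.64)&(v>c*.64)&(v<d*.64)
def rep(n,m):
    p=P[m]; print(n,m.sum(),np.median(p,0).round(4),p.min(0).round(4),p.max(0).round(4)); return p
# orange top
m=box(370,450,245,365)
o=m&(P[...,2]>.085); p=rep("handle top",o); r=cv2.minAreaRect((p[:,:2]*1000).astype(np.float32));print(r)
d=m&(S<90)&(V<120)&(P[...,2]>.05)&(P[...,2]<.075); p=rep("bar",d);r=cv2.minAreaRect((p[:,:2]*1000).astype(np.float32));print(r)
w=m&(P[...,2]>.035)&(P[...,2]<.05);p=rep("block",w)
w=m&(P[...,2]>.035);print("all",cv2.minAreaRect((P[w][:,:2]*1000).astype(np.float32)))
y=box(470,640,225,390)&(P[...,2]>.056)&(P[...,2]<.068);p=rep("ring",y)
print("circ",cv2.minEnclosingCircle((p[:,:2]*1000).astype(np.float32)))
e=cv2.fitEllipse(cv2.convexHull((p[:,:2]*1000).astype(np.float32)));print(e)
c=np.array(e[0])/1000
red=box(470,640,225,390)&((H<6)|(H>174))&(S>150)&(V>90)
n,l=cv2.connectedComponents(red.astype(np.uint8))
for i in range(1,n):
    if (l==i).sum()>8:
        q=np.median(P[l==i],0);print("red",(l==i).sum(),q.round(4),np.degrees(np.arctan2(*(q[:2]-c)[::-1])),np.hypot(*(q[:2]-c)))
hs=box(470,640,225,390)&(P[...,2]>.035)&(P[...,2]<.068);print("housing",cv2.minAreaRect((P[hs][:,:2]*1000).astype(np.float32)))
k=box(470,640,225,390)&(np.hypot(P[...,0]-c[0],P[...,1]-c[1])<.062)&(np.hypot(P[...,0]-c[0],P[...,1]-c[1])>.033)&(V<75)
n,l=cv2.connectedComponents(k.astype(np.uint8))
for i in range(1,n):
    if (l==i).sum()>15:
        uu,vv=u[l==i].mean(),v[l==i].mean();q=world(s,uu,vv,z=.055);print("hole",(l==i).sum(),q,np.degrees(np.arctan2(*(q[:2]-c)[::-1])),np.hypot(*(q[:2]-c)))
E
```

```text
handle top 350 [ 0.5473 -0.0109  0.0983] [ 0.4352 -0.0295  0.0865] [0.5733 0.0391 0.789 ]
((501.16131591796875, 0.545684814453125), (41.3741569519043, 147.01002502441406), 75.42131042480469)
bar 309 [ 0.5233 -0.0167  0.0564] [ 0.4951 -0.0382  0.0516] [0.6013 0.0148 0.0601]
((548.1318359375, -11.515098571777344), (110.07457733154297, 20.396869659423828), 19.442407608032227)
block 897 [ 0.5403 -0.0092  0.0446] [ 0.4805 -0.0553  0.0363] [0.6183 0.0325 0.0497]
all ((525.8140869140625, -10.369869232177734), (91.68062591552734, 184.91368103027344), 87.7477035522461)
ring 2502 [ 0.5442 -0.1987  0.0601] [ 0.4815 -0.2635  0.056 ] [ 0.6103 -0.1347  0.065 ]
circ ((545.8660278320312, -199.75469970703125), 65.44658660888672)
((545.7037963867188, -199.50254821777344), (128.84771728515625, 129.51210021972656), 179.5847930908203)
red 22 [ 0.6141 -0.1726  0.0454] 21.489671120030444 0.07350549147074514
red 18 [ 0.5698 -0.1433  0.0616] 66.82028341095389 0.06118524039968925
housing ((545.2907104492188, -198.55043029785156), (161.8541259765625, 160.52462768554688), 19.911178588867188)
hole 75 [ 0.56485399 -0.1604586   0.055     ] 63.873067134726945 0.043487469630717854
hole 85 [ 0.52707204 -0.24104473  0.055     ] -114.15633339298077 0.045529054939039824
```

```bash
cat >> h.py <<'E'
from scipy.spatial.transform import Rotation as Ro
def goal(x,y,z,yaw):
    s=manip.sense();A=Ro.from_quat(s["tool_rot"]);a=np.radians(yaw)/2
    B=Ro.from_quat([np.cos(a),np.sin(a),0,0])
    d=A.inv().apply(np.array([x,y,z])-s["tcp_pos"]);r=(A.inv()*B).as_rotvec(degrees=True)
    X=A.as_matrix()[:,0]
    print("t",s["t"],"pos",s["tcp_pos"].round(4),"yaw",np.degrees(np.arctan2(X[1],X[0])).round(2),"F",s["force"].round(1),"M",s["ft_torque"].round(2),"gap",round(s["finger_gap"],3),"grip",round(s["gripper_force"],1),"q6",s["q"][5].round(2))
    print("travel",(d/.8).round(4),"turn",(r/180).round(4))
E
python3 -c "
from h import *
goal(.548,-.0115,.17,19.4)"
```

```text
t 0.1 pos [ 0.2426 -0.5753  0.2304] yaw 22.85 F [-1.3 -0.   0.2] M [ 0.02 -0.01 -0.01] gap 1.001 grip 0.0 q6 -0.18
travel [ 0.6255 -0.501   0.0767] turn [-0.0006 -0.0001  0.0192]
```

>>> {"fn": "apply_moves", "kwargs": {
  "claw": [1,1,1,1,1],
  "travel": [
    [0.6255,-0.501,0.0767],
    [0.6255,-0.501,0.0767],
    [0.6255,-0.501,0.0767],
    [0.6255,-0.501,0.0767],
    [0.6255,-0.501,0.0767]
  ],
  "turn": [
    [0,0,0.019],
    [0,0,0.019],
    [0,0,0.019],
    [0,0,0.019],
    [0,0,0.019]
  ],
  "newtons": 60
}}

```text
t: 0.52
tcp_pos: [0.3418, -0.3916, 0.2109]
tool_rot: [0.986, 0.168, -0.0, -0.0]
force: [-0.2, -0.6, -0.5]
finger_gap: 0.999
gripper_force: 0.0
```

```bash
python3 -c "
from h import *
goal(.548,-.0115,.17,19.4)"
```

```text
t 0.5167 pos [ 0.3418 -0.3916  0.2109] yaw 19.37 F [-0.2 -0.6 -0.5] M [-0.03 -0.06  0.  ] gap 0.999 grip 0.0 q6 0.16
travel [ 0.4008 -0.3627  0.0515] turn [-0.0003 -0.     -0.0001]
```

>>> {"fn": "apply_moves", "kwargs": {
  "claw": [1,1,1,1,1],
  "travel": [
    [0.4008,-0.3627,0.0515],
    [0.4008,-0.3627,0.0515],
    [0.4008,-0.3627,0.0515],
    [0.4008,-0.3627,0.0515],
    [0.4008,-0.3627,0.0515]
  ],
  "turn": [
    [0,0,0],
    [0,0,0],
    [0,0,0],
    [0,0,0],
    [0,0,0]
  ]
}}

```text
t: 0.93
tcp_pos: [0.4406, -0.2092, 0.1914]
tool_rot: [0.986, 0.169, -0.0, -0.0]
force: [0.2, -0.7, 0.0]
finger_gap: 1.001
gripper_force: 0.0
```

```bash
python3 -c "
from h import *
goal(.548,-.0115,.17,19.4)"
```

```text
t 0.9333 pos [ 0.4406 -0.2092  0.1914] yaw 19.4 F [ 0.2 -0.7  0. ] M [0.01 0.03 0.  ] gap 1.001 grip 0.0 q6 0.56
travel [ 0.2087 -0.1885  0.0268] turn [-0.0001  0.0001  0.    ]
```

>>> {"fn": "apply_moves", "kwargs": {
  "claw": [1,1,1,1,1],
  "travel": [
    [0.2087,-0.1885,0.0268],
    [0.2087,-0.1885,0.0268],
    [0.2087,-0.1885,0.0268],
    [0.2087,-0.1885,0.0268],
    [0.2087,-0.1885,0.0268]
  ],
  "turn": [
    [0,0,0],
    [0,0,0],
    [0,0,0],
    [0,0,0],
    [0,0,0]
  ]
}}

```text
t: 1.35
tcp_pos: [0.5395, -0.0268, 0.1715]
tool_rot: [0.986, 0.169, -0.0, -0.0]
force: [1.1, -0.7, 0.1]
finger_gap: 1.001
gripper_force: 0.0
```

>>> {"fn": "apply_moves", "kwargs": {
  "claw": [1,1],
  "travel": [
    [0.0,0,0],
    [0,0,0]
  ],
  "turn": [
    [0,0,0],
    [0,0,0]
  ]
}}

```text
t: 1.52
tcp_pos: [0.5393, -0.0266, 0.1713]
tool_rot: [0.985, 0.171, -0.001, -0.0]
force: [0.3, -0.6, -0.8]
finger_gap: 0.998
gripper_force: 0.0
```

```bash
python3 - <<'E'
from h import *
goal(.548,-.0115,.061,19.4)
s=manip.snapshot("wrist");P=cloud(s)
cv2.imwrite("pics/w1.png",s["pixels"][:,:,::-1])
hsv=cv2.cvtColor(s["pixels"],cv2.COLOR_RGB2HSV);H,S,V=[hsv[...,i].astype(int) for i in range(3)]
o=(H>4)&(H<16)&(S>180)&(P[...,2]>.092)&(P[...,2]<.105)&(np.hypot(P[...,0]-.548,P[...,1]+.0115)<.05);p=P[o]
print(o.sum(),np.median(p,0),cv2.minAreaRect((p[:,:2]*1000).astype(np.float32)))
d=(S<90)&(V<120)&(P[...,2]>.052)&(P[...,2]<.062)&(np.hypot(P[...,0]-.548,P[...,1]+.0115)<.07);p=P[d]
print(d.sum(),cv2.minAreaRect((p[:,:2]*1000).astype(np.float32)))
E
```

```text
t 1.5167 pos [ 0.5393 -0.0266  0.1713] yaw 19.72 F [ 0.3 -0.6 -0.8] M [0.02 0.01 0.05] gap 0.998 grip 0.0 q6 0.97
travel [ 0.0167 -0.0141  0.1379] turn [-0.0001  0.0003  0.0018]
359 [ 0.55329793 -0.00455478  0.09766807] ((551.1506958007812, -10.616275787353516), (42.82919692993164, 24.653684616088867), 19.829317092895508)
1428 ((550.63623046875, -10.76485824584961), (109.64527130126953, 20.50139617919922), 19.73676872253418)
```

View pics/w1.png

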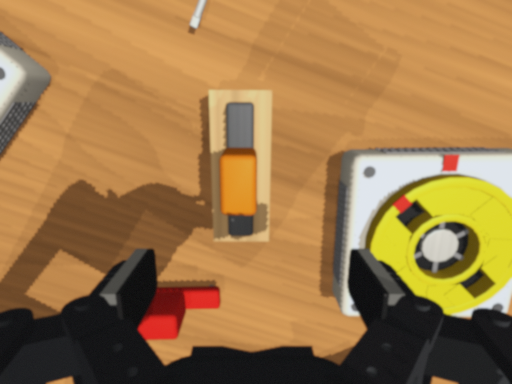

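The wrist view shows the handle at (239,183) between the fingers, and the bar parallel to the pads. The handle and bar fits agree, so I'm descending.

>>> {"fn": "apply_moves", "kwargs": {
  "claw": [1,1,1,1,1],
  "travel": [
    [0.0187,-0.0138,0.04],
    [0.0187,-0.0138,0.08],
    [0.0187,-0.0138,0.12],
    [0.0187,-0.0138,0.1375],
    [0.0187,-0.0138,0.1375]
  ],
  "turn": [
    [0,0,0],
    [0,0,0],
    [0,0,0],
    [0,0,0],
    [0,0,0]
  ]
}}

```text
t: 1.98
tcp_pos: [0.5463, -0.0149, 0.0587]
tool_rot: [0.986, 0.167, -0.004, -0.001]
force: [-0.1, -0.3, 1.7]
finger_gap: 0.998
gripper_force: 0.0
```

>>> {"fn": "apply_moves", "kwargs": {
  "claw": [-0.4,-0.6,-1,-1,-1],
  "travel": [
    [0,0,0],
    [0,0,0],
    [0,0,0],
    [0,0,0],
    [0,0,0]
  ],
  "turn": [
    [0,0,0],
    [0,0,0],
    [0,0,0],
    [0,0,0],
    [0,0,0]
  ],
  "newtons": 60
}}

```text
t: 2.4
tcp_pos: [0.5502, -0.0137, 0.0632]
tool_rot: [0.986, 0.169, 0.001, 0.0]
force: [-0.4, 0.6, 21.4]
finger_gap: 0.296
gripper_force: 19.8
```

>>> {"fn": "apply_moves", "kwargs": {
  "claw": [-1,-1,-1,-1],
  "travel": [
    [0,0,0],
    [0,0,0],
    [0,0,0],
    [0,0,0]
  ],
  "turn": [
    [0,0,0],
    [0,0,0],
    [0,0,0],
    [0,0,0]
  ]
}}

```text
t: 2.73
tcp_pos: [0.5504, -0.0137, 0.0634]
tool_rot: [0.986, 0.169, 0.001, 0.001]
force: [-1.2, -0.2, 6.8]
finger_gap: 0.291
gripper_force: 60.3
```

```bash
python3 -c "
from h import *
goal(.5495,-.0112,.061,19.6)"
```

```text
t 2.7333 pos [ 0.5504 -0.0137  0.0634] yaw 19.44 F [-1.2 -0.2  6.8] M [ 0.02  0.19 -0.04] gap 0.291 grip 60.3 q6 1.0
travel [-0.0001 -0.0033  0.0029] turn [ 0.0005 -0.0006 -0.0009]
```

>>> {"fn": "apply_moves", "kwargs": {
  "claw": [-1,-1,-1,-1,-1],
  "travel": [
    [0,0,-0.02],
    [0,0,-0.05],
    [0,0,-0.085],
    [0,0,-0.1],
    [0,0,-0.1]
  ],
  "turn": [
    [0,0,0],
    [0,0,0],
    [0,0,0],
    [0,0,0],
    [0,0,0]
  ]
}}

```text
t: 3.15
tcp_pos: [0.5515, -0.0137, 0.1449]
tool_rot: [0.986, 0.169, 0.003, 0.001]
force: [0.7, 0.2, -1.3]
finger_gap: 0.296
gripper_force: 59.3
```

```bash
python3 - <<'E'
from h import *
goal(.5455,-.1995,.14,64)
s=manip.snapshot("wrist");P=cloud(s)
cv2.imwrite("pics/w2.png",s["pixels"][:,:,::-1])
E
```

```text
t 3.15 pos [ 0.5515 -0.0137  0.1449] yaw 19.46 F [ 0.7  0.2 -1.3] M [-0.02 -0.09 -0.02] gap 0.296 grip 59.3 q6 1.0
travel [-0.0845  0.2164  0.0064] turn [ 0.0018 -0.0012 -0.2475]
```

View pics/w2.png

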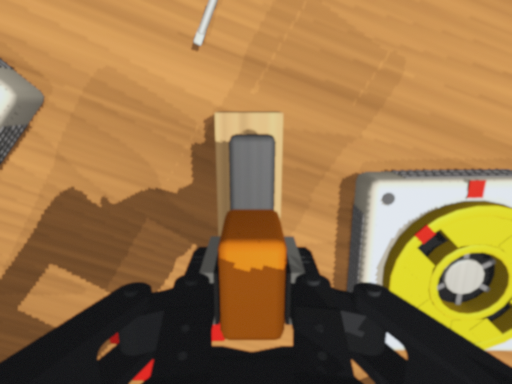

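The spanner is held upright, with its bar end at (252,140). Carrying it over the yellow ring.

>>> {"fn": "apply_moves", "kwargs": {
  "claw": [-1,-1,-1,-1,-1],
  "travel": [
    [-0.0845,0.2164,0.0064],
    [-0.0845,0.2164,0.0064],
    [-0.0845,0.2164,0.0064],
    [-0.0845,0.2164,0.0064],
    [-0.0845,0.2164,0.0064]
  ],
  "turn": [
    [0,0,-0.2475],
    [0,0,-0.2475],
    [0,0,-0.2475],
    [0,0,-0.2475],
    [0,0,-0.2475]
  ]
}}

```text
t: 3.62
tcp_pos: [0.5423, -0.2015, 0.1349]
tool_rot: [0.893, 0.45, -0.001, -0.001]
force: [0.7, -0.6, -2.6]
finger_gap: 0.295
gripper_force: 59.6
```

```bash
python3 -c "
from h import *
goal(.5455,-.1995,.14,64)"
```

```text
t 3.6167 pos [ 0.5423 -0.2015  0.1349] yaw 53.55 F [ 0.7 -0.6 -2.6] M [ 0.01 -0.03 -0.04] gap 0.295 grip 59.6 q6 0.09
travel [ 0.0044  0.0018 -0.0064] turn [-0.0008  0.0002 -0.0581]
```

>>> {"fn": "apply_moves", "kwargs": {
  "claw": [-1,-1,-1,-1,-1],
  "travel": [
    [0.0044,0.0018,-0.0064],
    [0.0044,0.0018,-0.0064],
    [0.0044,0.0018,-0.0064],
    [0.0044,0.0018,-0.0064],
    [0.0044,0.0018,-0.0064]
  ],
  "turn": [
    [0,0,-0.0581],
    [0,0,-0.0581],
    [0,0,-0.0581],
    [0,0,-0.0581],
    [0,0,-0.0581]
  ]
}}

```text
t: 4.03
tcp_pos: [0.5458, -0.1965, 0.1407]
tool_rot: [0.85, 0.527, -0.001, -0.001]
force: [0.0, -0.7, -1.9]
finger_gap: 0.295
gripper_force: 59.7
```

```bash
python3 - <<'E'
from h import *
goal(.5455,-.1995,.14,64)
st=manip.sense();A=Ro.from_quat(st["tool_rot"])
for n in("wrist","top"):
    s=manip.snapshot(n);P=cloud(s);T=A.inv().apply((P-st["tcp_pos"]).reshape(-1,3)).reshape(P.shape)
    hsv=cv2.cvtColor(s["pixels"],cv2.COLOR_RGB2HSV);H,S,V=[hsv[...,i].astype(int) for i in range(3)]
    near=(abs(T[...,0])<.075)&(abs(T[...,1])<.03)&(s["depth"]>0)
    d=near&(S<100)&(V<150)&(T[...,2]>-.01)&(T[...,2]<.03)&(abs(T[...,0])>.024)
    p=T[d];
    if len(p)>20:print(n,"bar",len(p),np.median(p,0).round(4),p.min(0).round(4),p.max(0).round(4)); 
    if len(p)>20:print(cv2.minAreaRect((p[:,:2]*1000).astype(np.float32)),np.polyfit(p[:,0],p[:,2],1))
    o=near&(H>4)&(H<16)&(S>180);p=T[o]
    if len(p)>20:print(n,"handle",len(p),np.percentile(p,[1,50,99],axis=0).round(4))
    np.savez("last_"+n,P=P,T=T,im=s["pixels"])
    cv2.imwrite(f"pics/{n}3.png",s["pixels"][:,:,::-1])
im=cv2.imread("pics/top3.png")[130:270,280:430];cv2.imwrite("pics/tc3.png",np.hstack([cv2.resize(im,(411,384)),cv2.imread("pics/wrist3.png")[:,60:440]]))
E
```

```text
t 4.0333 pos [ 0.5458 -0.1965  0.1407] yaw 63.65 F [ 0.  -0.7 -1.9] M [ 0.03 -0.02 -0.01] gap 0.295 grip 59.7 q6 -0.08
travel [-0.0036  0.0013  0.0009] turn [-0.0009 -0.0001 -0.0019]
wrist bar 3182 [0.0416 0.0003 0.0065] [ 0.024  -0.0109  0.0043] [0.058  0.0111 0.0163]
((40.99384307861328, 0.040038108825683594), (22.052947998046875, 33.9382209777832), 89.83162689208984) [0.0293874  0.00543282]
wrist handle 7618 [[-0.0175 -0.0121 -0.0368]
 [ 0.0117 -0.0001 -0.0351]
 [ 0.0239  0.0127 -0.0001]]
top bar 220 [ 0.0397 -0.0034  0.0067] [-0.0452 -0.0117  0.0038] [0.0561 0.0081 0.0156]
((5.5233917236328125, -1.6535682678222656), (19.672405242919922, 101.28083038330078), 89.65933227539062) [-0.02341266  0.00815983]
top handle 181 [[ 0.0065 -0.0131 -0.0379]
 [ 0.0175 -0.004  -0.0338]
 [ 0.0225  0.0098 -0.0021]]
```

View pics/tc3.png

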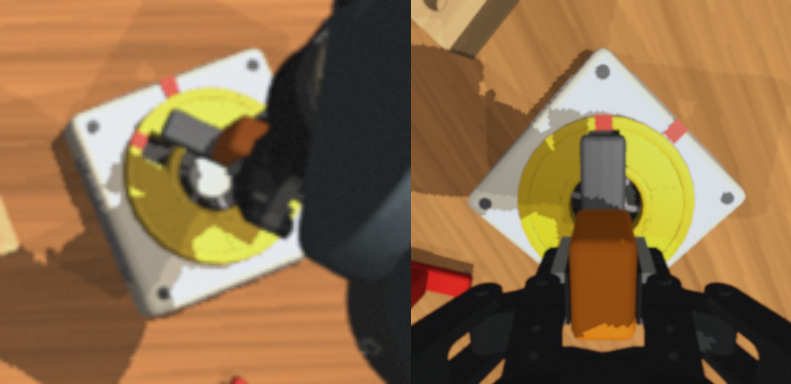

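The left (top) view shows the spanner over the yellow ring. In the right (wrist) view the bar end at (603,140) lines up with the red ring mark at (603,122). Next I fit the ring's centre in the wrist view.

```bash
python3 - <<'E'
from h import *
from scipy.optimize import least_squares
for n in("wrist","top"):
    D=np.load(f"last_{n}.npz");P,T,im=D["P"],D["T"],D["im"];hsv=cv2.cvtColor(im,cv2.COLOR_RGB2HSV);H,S,V=[hsv[...,i].astype(int) for i in range(3)]
    m=(P[...,2]>.054)&(P[...,2]<.068)&(np.hypot(P[...,0]-.5455,P[...,1]+.1995)<.075)&(H>20)&(H<40)&(S>120)
    p=P[m];print(n,len(p),np.median(p[:,2]))
    a=np.arctan2(p[:,1]+.1995,p[:,0]-.5455);b=np.round(a/np.radians(4)).astype(int);r=np.hypot(p[:,0]-.5455,p[:,1]+.1995)
    e=np.array([p[b==k][np.argmax(r[b==k]),:2] for k in np.unique(b) if r[b==k].max()>.058])
    f=least_squares(lambda c:np.hypot(*(e-c).T)-.065,[.5455,-.1995],loss="soft_l1",f_scale=.001);c=f.x;print("centre r=65",c,len(e),np.std(f.fun))
    red=((H<7)|(H>174))&(S>140)&(np.hypot(P[...,0]-c[0],P[...,1]-c[1])<.066)&(P[...,2]>.05)&(P[...,2]<.07)&(np.hypot(P[...,0]-c[0],P[...,1]-c[1])>.05)
    q=P[red].mean(0);print("mark",red.sum(),q,np.degrees(np.arctan2(q[1]-c[1],q[0]-c[0])))
E
```

```text
wrist 12497 0.0605981633626123
centre r=65 [ 0.54671123 -0.19896409] 66 0.0009136864306364042
mark 204 [ 0.57232679 -0.14349761  0.06183848] 65.21153693820276
top 1480 0.06012025931201074
centre r=65 [ 0.54509315 -0.20000206] 65 0.0013414160932317596
mark 22 [ 0.57054877 -0.14410415  0.06117039] 65.5157226478671
```

>>> {"fn": "apply_moves", "kwargs": {
  "claw": [-1,-1,-1,-1,-1],
  "travel": [
    [-0.0045,0.0024,0.02],
    [-0.0045,0.0024,0.04],
    [-0.0045,0.0024,0.055],
    [-0.0045,0.0024,0.065],
    [-0.0045,0.0024,0.071]
  ],
  "turn": [
    [0,0,-0.0075],
    [0,0,-0.0075],
    [0,0,-0.0075],
    [0,0,-0.0075],
    [0,0,-0.0075]
  ]
}}

```text
t: 4.55
tcp_pos: [0.5463, -0.2007, 0.084]
tool_rot: [0.843, 0.538, -0.0, -0.001]
force: [0.3, -0.7, -2.1]
finger_gap: 0.297
gripper_force: 59.7
```

```bash
python3 -c "
from h import *
goal(.5459,-.2006,.0785,65)"
```

```text
t 4.55 pos [ 0.5463 -0.2007  0.084 ] yaw 65.07 F [ 0.3 -0.7 -2.1] M [-0.03  0.03 -0.  ] gap 0.297 grip 59.7 q6 -0.11
travel [-0.0001 -0.0005  0.0069] turn [-0.0006 -0.0001  0.0004]
```

>>> {"fn": "apply_moves", "kwargs": {
  "claw": [-1,-1,-1,-1],
  "travel": [
    [0,0,0.003],
    [0,0,0.005],
    [0,0,0.0065],
    [0,0,0.0065]
  ],
  "turn": [
    [0,0,0],
    [0,0,0],
    [0,0,0],
    [0,0,0]
  ]
}}

```text
t: 4.88
tcp_pos: [0.5471, -0.2015, 0.0803]
tool_rot: [0.843, 0.538, 0.0, 0.0]
force: [-0.6, -0.1, -2.9]
finger_gap: 0.299
gripper_force: 59.7
```

```bash
python3 -c "
from h import *
goal(.5459,-.2006,.0785,65)"
```

```text
t 4.8833 pos [ 0.5471 -0.2015  0.0803] yaw 65.05 F [-0.6 -0.1 -2.9] M [ 0.05 -0.03 -0.  ] gap 0.299 grip 59.7 q6 -0.11
travel [ 0.0004 -0.0019  0.0023] turn [0.0003 0.     0.0003]
```

>>> {"fn": "apply_moves", "kwargs": {
  "claw": [-1,-1,-1,-1],
  "travel": [
    [0,0,0.001],
    [0,0,0.002],
    [0,0,0.003],
    [0,0,0.003]
  ],
  "turn": [
    [0,0,0],
    [0,0,0],
    [0,0,0],
    [0,0,0]
  ]
}}

```text
t: 5.22
tcp_pos: [0.5472, -0.2017, 0.0793]
tool_rot: [0.843, 0.538, 0.0, 0.001]
force: [-2.5, 0.6, 7.0]
finger_gap: 0.297
gripper_force: 61.0
```

```bash
python3 -c "
from h import *
goal(.5459,-.2006,.0785,65)"
```

```text
t 5.2167 pos [ 0.5472 -0.2017  0.0793] yaw 65.05 F [-2.5  0.6  7. ] M [ 0.23  0.26 -0.03] gap 0.297 grip 61.0 q6 -0.11
travel [ 0.0005 -0.0021  0.001 ] turn [0.0005 0.0001 0.0003]
```

Seated: contact comes at z = 0.0793, as predicted. I'll unload slightly and turn clockwise.

>>> {"fn": "apply_moves", "kwargs": {
  "claw": [-1,-1,-1,-1,-1],
  "travel": [
    [0,0,-0.0015],
    [0.0005,-0.001,-0.0015],
    [0.0008,-0.0015,-0.0015],
    [0.001,-0.002,-0.0015],
    [0.001,-0.0025,-0.0015]
  ],
  "turn": [
    [0,0,0.02],
    [0,0,0.05],
    [0,0,0.08],
    [0,0,0.11],
    [0,0,0.14]
  ]
}}

```text
t: 5.63
tcp_pos: [0.5457, -0.2004, 0.0794]
tool_rot: [0.941, 0.339, 0.0, 0.001]
force: [-0.2, -0.8, -0.6]
finger_gap: 0.299
gripper_force: 59.9
```

```bash
python3 -c "
from h import *
goal(.5451,-.1993,.0795,11)"
```

```text
t 5.6333 pos [ 0.5457 -0.2004  0.0794] yaw 39.65 F [-0.2 -0.8 -0.6] M [-0.12 -0.05  0.18] gap 0.299 grip 59.9 q6 0.34
travel [ 0.0003 -0.0016 -0.0001] turn [ 6.000e-04 -1.000e-04  1.592e-01]
```

>>> {"fn": "apply_moves", "kwargs": {
  "claw": [-1,-1,-1,-1,-1],
  "travel": [
    [0,0,0],
    [0,-0.0005,0],
    [0,-0.001,0],
    [0,-0.001,0],
    [0,-0.001,0]
  ],
  "turn": [
    [0,0,0.03],
    [0,0,0.06],
    [0,0,0.09],
    [0,0,0.115],
    [0,0,0.135]
  ]
}}

```text
t: 6.05
tcp_pos: [0.5455, -0.2001, 0.0794]
tool_rot: [0.991, 0.134, 0.001, 0.001]
force: [-0.9, -1.8, -0.6]
finger_gap: 0.299
gripper_force: 59.9
```

```bash
python3 -c "
from h import *
goal(.5451,-.1993,.0795,11)"
```

```text
t 6.05 pos [ 0.5455 -0.2001  0.0794] yaw 15.41 F [-0.9 -1.8 -0.6] M [-0.23  0.06  0.17] gap 0.299 grip 59.9 q6 0.76
travel [-0.0002 -0.0011 -0.0001] turn [ 0.0007 -0.0004  0.0245]
```

>>> {"fn": "apply_moves", "kwargs": {
  "claw": [-1,-1,-1,-1],
  "travel": [
    [0,0,0],
    [0,0,0],
    [0,0,0],
    [0,0,0]
  ],
  "turn": [
    [0,0,0.008],
    [0,0,0.016],
    [0,0,0.024],
    [0,0,0.024]
  ]
}}

```text
t: 6.38
tcp_pos: [0.5455, -0.2, 0.0794]
tool_rot: [0.995, 0.098, 0.001, 0.001]
force: [0.1, -1.5, -0.0]
finger_gap: 0.297
gripper_force: 59.9
```

```bash
python3 -c "
from h import *
goal(.5451,-.1993,.0795,9)"
```

```text
t 6.3833 pos [ 0.5455 -0.2     0.0794] yaw 11.23 F [ 0.1 -1.5 -0. ] M [-0.26  0.    0.01] gap 0.297 grip 59.9 q6 0.83
travel [-0.0003 -0.0009 -0.0002] turn [ 0.0006 -0.0004  0.0124]
```

>>> {"fn": "apply_moves", "kwargs": {
  "claw": [-1,-1,-1,-1],
  "travel": [
    [0,0,0],
    [0,0,0],
    [0,0,0],
    [0,0,0]
  ],
  "turn": [
    [0,0,0.006],
    [0,0,0.012],
    [0,0,0.018],
    [0,0,0.018]
  ]
}}

```text
t: 6.72
tcp_pos: [0.5453, -0.1999, 0.0793]
tool_rot: [0.997, 0.073, 0.0, 0.002]
force: [-0.4, -2.3, 3.3]
finger_gap: 0.299
gripper_force: 70.9
```

```bash
python3 -c "
from h import *
goal(.5451,-.1993,.0795,9)
s=manip.snapshot('wrist');P=cloud(s);st=manip.sense();T=Ro.from_quat(st['tool_rot']).inv().apply((P-st['tcp_pos']).reshape(-1,3)).reshape(P.shape)
np.savez('w5',P=P,T=T,im=s['pixels']);cv2.imwrite('pics/w5.png',s['pixels'][:,:,::-1])"
```

```text
t 6.7167 pos [ 0.5453 -0.1999  0.0793] yaw 8.33 F [-0.4 -2.3  3.3] M [-0.44  0.03  2.12] gap 0.299 grip 70.9 q6 0.89
travel [-0.0001 -0.0008 -0.0002] turn [ 0.001  -0.     -0.0037]
```

View pics/w5.png

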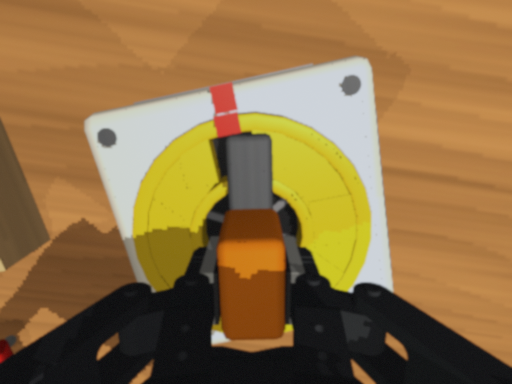

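The ring is against its stop. The moment jumped to 2.1 N m, and the red marks meet at (227,124) and (223,97). I'll relax the twist, check it is seated, then release.

>>> {"fn": "apply_moves", "kwargs": {
  "claw": [-1,-1,-1,-1],
  "travel": [
    [0,0,0],
    [0,0,0],
    [0,0,0.001],
    [0,0,0.001]
  ],
  "turn": [
    [0,0,-0.005],
    [0,0,-0.01],
    [0,0,-0.01],
    [0,0,-0.01]
  ]
}}

```text
t: 7.1
tcp_pos: [0.5453, -0.2, 0.0793]
tool_rot: [0.996, 0.084, 0.001, 0.0]
force: [-1.6, -3.2, 10.2]
finger_gap: 0.3
gripper_force: 63.1
```

```bash
python3 -c "
from h import *
goal(.5451,-.1993,.0795,9)"
```

```text
t 7.1 pos [ 0.5453 -0.2     0.0793] yaw 9.65 F [-1.6 -3.2 10.2] M [-0.57  0.34  0.87] gap 0.3 grip 63.1 q6 0.86
travel [-0.0002 -0.0009 -0.0003] turn [ 0.0003 -0.0005  0.0036]
```

>>> {"fn": "apply_moves", "kwargs": {
  "claw": [-1,-1,-1],
  "travel": [
    [0,0,0],
    [0,0,0],
    [0,0,0]
  ],
  "turn": [
    [0,0,-0.003],
    [0,0,-0.005],
    [0,0,-0.005]
  ]
}}

```text
t: 7.35
tcp_pos: [0.5454, -0.2, 0.0792]
tool_rot: [0.996, 0.09, 0.001, 0.0]
force: [-2.0, -3.4, 10.5]
finger_gap: 0.297
gripper_force: 61.6
```

>>> {"fn": "apply_moves", "kwargs": {
  "claw": [-0.3,0,0.3,0.6,0.6],
  "travel": [
    [0,0,0],
    [0,0,0],
    [0,0,0],
    [0,0,0],
    [0,0,0]
  ],
  "turn": [
    [0,0,0],
    [0,0,0],
    [0,0,0],
    [0,0,0],
    [0,0,0]
  ]
}}

```text
t: 7.77
tcp_pos: [0.5445, -0.1986, 0.0774]
tool_rot: [0.996, 0.092, -0.0, -0.001]
force: [-1.0, 0.2, 0.1]
finger_gap: 0.8
gripper_force: 0.0
```

```bash
python3 -c "
from h import *
goal(.5451,-.1993,.0795,9)"
```

```text
t 7.7667 pos [ 0.5445 -0.1986  0.0774] yaw 10.61 F [-1.   0.2  0.1] M [-0.02 -0.03  0.01] gap 0.8 grip 0.0 q6 0.84
travel [ 0.0006  0.001  -0.0027] turn [-0.0005  0.0002  0.0089]
```

Released cleanly. Retreating upward, then sideways so the top camera can see.

>>> {"fn": "apply_moves", "kwargs": {
  "claw": [0.7,0.8,1,1,1],
  "travel": [
    [0,0,-0.02],
    [0,0,-0.05],
    [0,0,-0.1],
    [0,0,-0.15],
    [0,0,-0.17]
  ],
  "turn": [
    [0,0,0],
    [0,0,0],
    [0,0,0],
    [0,0,0],
    [0,0,0]
  ]
}}

```text
t: 8.18
tcp_pos: [0.5471, -0.2001, 0.2188]
tool_rot: [0.996, 0.093, 0.003, 0.002]
force: [0.7, 0.4, -0.3]
finger_gap: 1.004
gripper_force: 0.0
```

>>> {"fn": "apply_moves", "kwargs": {
  "claw": [1,1,1,1,1],
  "travel": [
    [-0.03,0.04,0],
    [-0.06,0.08,0],
    [-0.09,0.12,0],
    [-0.12,0.16,0],
    [-0.15,0.2,0]
  ],
  "turn": [
    [0,0,0],
    [0,0,0],
    [0,0,0],
    [0,0,0],
    [0,0,0]
  ]
}}

```text
t: 8.6
tcp_pos: [0.4557, -0.3795, 0.2138]
tool_rot: [0.996, 0.093, 0.0, -0.0]
force: [0.8, -0.1, 0.2]
finger_gap: 1.0
gripper_force: 0.0
```

```bash
python3 - <<'E'
from h import *
goal(.5451,-.1993,.0795,9)
ims=[]
for n in("top","scene"):
    s=manip.snapshot(n);P=cloud(s);ims.append(s["pixels"][:,:,::-1].copy())
    hsv=cv2.cvtColor(s["pixels"],cv2.COLOR_RGB2HSV);H,S,V=[hsv[...,i].astype(int) for i in range(3)]
    r=np.hypot(P[...,0]-.5458,P[...,1]+.1993)
    for nm,m in(("bar",(r<.06)&(S<100)&(V<120)&(P[...,2]>.066)&(P[...,2]<.08)),("handle",(r<.04)&(H<16)&(S>150)&(P[...,2]>.108))):
        p=P[m]
        if len(p)>10:print(n,nm,len(p),np.median(p,0).round(4),np.percentile(p[:,2],[5,95]).round(4),cv2.minAreaRect((p[:,:2]*1000).astype(np.float32)))
    red=(r<.09)&((H<4)|(H>174))&(S>150)&(P[...,2]<.07)&(r>.05)
    k,l=cv2.connectedComponents(red.astype(np.uint8))
    for i in range(1,k):
        if (l==i).sum()>5:
            q=P[l==i].mean(0);print("red",q.round(4),np.degrees(np.arctan2(q[1]+.1993,q[0]-.5458)).round(1))
a=cv2.resize(ims[0][130:270,280:430],(400,373));b=cv2.resize(ims[1][200:340,60:210],(400,373));cv2.imwrite("pics/f.png",np.hstack([a,b]))
E
```

```text
t 8.6 pos [ 0.4557 -0.3795  0.2138] yaw 10.67 F [ 0.8 -0.1  0.2] M [ 0.03  0.01 -0.01] gap 1.0 grip 0.0 q6 0.5
travel [ 0.1515 -0.2005  0.1681] turn [-0.0003 -0.0001  0.0093]
top bar 354 [ 0.5207 -0.1978  0.0722] [0.0685 0.0745] ((544.3483276367188, -198.11282348632812), (109.8954849243164, 21.805418014526367), 12.566017150878906)
top handle 89 [ 0.5366 -0.1904  0.1124] [0.1091 0.1151] ((544.0975952148438, -197.19937133789062), (42.86496353149414, 22.369626998901367), 12.172260284423828)
red [ 0.6088 -0.175   0.052 ] 21.1
scene bar 426 [ 0.5738 -0.2022  0.0735] [0.0669 0.0753] ((547.71875, -201.85336303710938), (111.1412124633789, 21.434772491455078), 10.559220314025879)
scene handle 326 [ 0.5512 -0.2028  0.1149] [0.1095 0.1165] ((547.6942138671875, -201.14393615722656), (45.29597091674805, 25.849729537963867), 10.399710655212402)
red [ 0.6034 -0.1808  0.0631] 17.8
red [ 0.6159 -0.176   0.0471] 18.4
```

View pics/f.png

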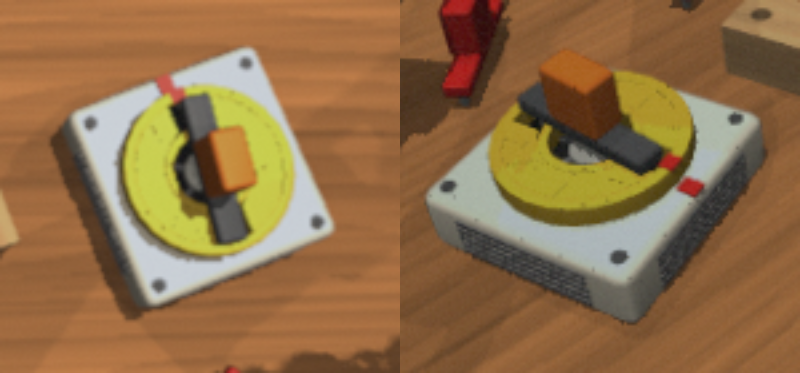

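The final views show the spanner flat in the yellow ring, with its bar top at 73 mm, so it is fully seated. The red marks are aligned at (172,95) and (165,83) in the left view, and nothing touched the blue ring.

```bash
python3 -c "
from station import manip
print(manip.sign_off())"
```

```text
the job is handed in; nothing more can be done
None
```

The job is handed in: the spanner turned the yellow ring clockwise to its stop and is left standing fully seated in it, the arm never went near the blue ring, and it took about 9 s of the 38 s allowed.

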